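# Lock the setting nut of the tea-cake press

## Task

On the press with the red T-bar lock nut, the red nut has been left standing clear of the steel hex nut below it. Turn the red nut clockwise (seen from above) down its stud until it meets the steel nut, then tighten it firmly against it, so that the jammed pair beds down together by about ten degrees, and let go. Leave the black lock nut of the other press and the white bowl beside the red nut's press alone.

Things in the scene. Friction and masses are not known exactly. Their poses are not given: they have to be found in the camera images.
- red_nut (a joint): Turn of the red nut relative to the steel hex nut under it, rad; grows clockwise seen from above, lowering it 4.5 mm per rad. Starts at 0 to 0.3, stays where it is left, takes 0.08 N m to turn. At 1.1 it meets the steel nut (hard stop); turned on from there it takes the steel nut round with it.
- steel_nut (a joint): Turn of the steel hex nut (19 mm across flats, 10 mm high, under the red nut, top 100 mm above the table), rad, clockwise from above. 0 at the start; stiff: 0.2 N m moves it, and it stays where it is left. It turns only when the red nut is jammed on it and tightened further; 0.15 to 0.25 is firmly tight, hard stop at 0.35.
- red_nut_grip (a point): Point on the red nut's upright axis, 24 mm above its underside, 12 mm below its top, 129 to 124 mm above the table; x along the bar, y across. Bar 66 long, 20 thick, 30 mm high on a 20 mm round brass boss 6 mm high, on a 12 mm stud ending at most 6 mm above the bar. Below: hex nut (top at 100 mm) and arm (top at 90 mm) of a fixed mint-green press, 260 x 110 mm reaching away from the robot.
- black_nut (a joint): Turn of the black T-bar nut on the other, otherwise identical press, rad, same sense as the red one. Already locked at about 1.05 to 1.1; it must stay so. That press stands on the other side of the table's middle line, its stud 0.32 to 0.57 m from the red one's.
- bowl: Empty white porcelain tasting bowl, 90 mm across, 50 mm high, loose on the table beside the press with the red nut, its centre 120 to 150 mm from the red nut's axis. Origin at the centre of its underside, z up.
Things that resemble listed ones, but are neither listed nor needed, are in the scene too. What is shaped like the bowl but blue is not meant.

How it is judged (in metres and radians):
At the end, for the whole second after the job is handed in: The red nut, released and at rest, is jammed on the steel nut (its joint above 1.05 rad), which has bedded down with it by more than 0.08 rad (5 degrees). The black nut is still locked (above 0.95 rad); the white bowl stands upright within 20 mm of where it was (value of joint red_nut above 1.05 rad and value of joint steel_nut above 0.08 rad and velocity of joint red_nut between -0.05 and 0.05 rad/s and value of joint black_nut above 0.95 rad and distance of bowl from where it was at the start of the episode below 0.02 m and angle between bowl's own z axis and vertical below 0.17 rad); the robot touches nothing.
It fails at once if the black lock nut of the other press is loosened (value of joint black_nut below 0.95 rad).
It fails at once if the white bowl is pushed more than 20 mm or lifted (distance of bowl from where it was at the start of the episode above 0.02 m).
It also fails if it takes over 32 s, if anything falls off the work surface, if the arm or the gripper's body presses on something with over 40 N, if the wrist force passes 120 N, or if a joint passes its speed limit or range.

## Robot

A 6-joint arm with a two-finger parallel gripper is mounted at the origin on the work surface. World frame = base frame: x ahead of the robot, y to its left, z up, the work surface at z = 0. Lengths are in mm, angles in rad, forces in N, time in s.
With the tool pointing down it reaches from about 275 to 750 mm from the base axis. Payload 10.2 kg.
Tool frame: the origin (TCP) lies midway between the tips of the shut fingers; the grasp point (between the pads) lies tcp_to_grasp behind it (tcp_to_grasp is the distance from the TCP to the grasp point, in mm); z points along the fingers, y is the line along which they close (so a half turn about z gives the same grasp; the last joint's range is limited). The gripper opens to 85 mm and grips with 20 to 120 N. Pads are 22 mm wide; open, the fingers measure 114 mm over their backs; the gripper's body (76 mm by 85 mm) begins 54 mm behind the grasp point. The pads swing forward as they close: fully open they stand 13 mm farther back than shut.
Start: joints at [0.901, 0.313, 1.498, -0, 1.331, -0.223], TCP at [226.856, 473.463, 231.294] pointing down, gripper open.
Joint ranges: [-2.94, 2.94], [-0.97, 2.17], [0.19, 2.56], [-1.23, 4.37], [0.02, 3.11], [-2.88, 2.88]. Speed limits (rad/s): [2.39, 2.39, 3.01, 3.14, 3.14, 3.14].

## Interface

Orientations are given as a unit quaternion [x, y, z, w].
In Python, from workcell import * gives the robot as it stands. The module is installed in compiled form; this text tells all that it offers.
- The arm moves only by the tool drive_tool, never from a script. Its argument "deltas" is a list of rows, each a list of 7 numbers: the gripper's target within -1 to 1 (fully open at 1, half-way at 0, shut at -1), then the shift along the tool's x, y, z in mm, then the turn, a rotation vector about the tool's x, y, z in rad. A call has 1 to 5 rows; each row shifts and turns the commanded pose from where the row before left it, along the tool's axes as they then stand; what a row does not reach is not made up. A row lasts 1/10 s, in which the tool goes at most 50 mm and 8.59 degrees, less where a joint would pass 70% of its speed; a pose out of reach is approached as far as the arm can. A call is refused whole if a number of a shift passes 50 or a number of a turn 0.15, either way. A call with a gripper value outside its range is refused whole. The fingers move at their own pace and stop on an object; "squeeze" is the grip in N (left out, the last holds). Time passes only in rows, so rows that do not move let the fingers close. It gives the time, the measured TCP pose, the force, the opening and the grip force at its end, in the units of the state.
- get_state(): the state, without advancing time (a new reading comes with each control period).
- snapshot(name): name is "side" or "top" or "wrist"; returns a dict with "frame" (400x640x3 uint8, red, green, blue), "z_map" (400x640 float32, mm along the optical axis (not along the pixel's ray), 0 where there is no reading), "fx", "fy", "cx", "cy" (pixels), "R" (3x3) and "t" (3): a world point X has camera coordinates R X + t. Camera axes: x right, y down, z forward; pixel columns grow to the right and rows downward; lengths in mm; the calibration is good to about 2 mm. The wrist camera is an equidistant fisheye: a pixel r from the principal point sees the ray r / f radians off the axis. A picture is of the moment at which its call begins.
- job_done(): hands the job in; it is judged then, once.
The state is a dict: "clock": time; "q": joint angles; "dq": joint speeds; "joint_torque": joint torques, N m; "eef_pos": TCP position; "orientation": TCP orientation; "ft_force": force on the tool from outside, world axes, zero at the start; "torque": the same for the moment, N m; "finger_gap": finger opening in mm; "finger_force": force on a finger pad.
Only numpy, scipy, OpenCV 4.12 (cv2) and the standard library are available. Lean on these libraries where they do the work, as an engineer would, in place of code of your own. Each camera call takes 0.05 s, during which the arm holds its last target. There are 200 camera calls.

## Working session

There is one attempt and no reset: what is moved stays moved. The work goes in short steps, Python scripts to look and compute and a tool call to move; the robot and the scene stay as the last step left them, time stands still between calls to the robot, and variables do not carry over. Pictures are saved under pics/ and viewed, at most 10 in all, crops included, and the job is handed in when it is done.

Besides the shell and the picture viewer there is one more tool, called in YAML: its name, and indented under it one key for each argument. drive_tool: Moves the arm, as the interface text tells. Its arguments: {"type":"object","properties":{"deltas":{"type":"array"},"squeeze":{"type":"number"}},"required":["deltas"]}

```bash
mkdir -p pics; cat > h.py <<'E'
from workcell import *
import numpy as np, cv2
def save(s,n,box=None,k=1):
    f=s["frame"][:,:,::-1]
    if box: f=f[box[1]:box[3],box[0]:box[2]]
    cv2.imwrite("pics/"+n+".png",cv2.resize(f,None,fx=k,fy=k,interpolation=cv2.INTER_CUBIC))
def ontoz(s,u,v,z):
    R,t=np.array(s["R"]),np.array(s["t"]); c=-R.T@t
    d=R.T@np.array([(u-s["cx"])/s["fx"],(v-s["cy"])/s["fy"],1]); return c+d*(z-c[2])/d[2]
E
python3 - <<'E'
from h import *
st=get_state();print({k:np.round(v,3) for k,v in st.items()})
s=snapshot("top");save(s,"top0",k=1.25);print(s["R"],s["t"],s["fx"],s["cx"],s["cy"])
s=snapshot("side");save(s,"side0",k=1.25)
E
```

```text
{'clock': np.float64(0.0), 'q': array([ 0.901,  0.313,  1.498,  0.   ,  1.331, -0.223]), 'dq': array([ 0.001,  0.   ,  0.001, -0.001, -0.   ,  0.001]), 'joint_torque': array([-1.0000e-03, -4.1227e+01, -2.5974e+01, -0.0000e+00,  4.0000e-03,
        0.0000e+00]), 'eef_pos': array([226.683, 473.257, 230.724]), 'orientation': array([ 0.222,  0.975, -0.001, -0.   ]), 'ft_force': array([1.083, 0.626, 0.884]), 'torque': array([ 0.053, -0.057, -0.026]), 'finger_force': np.float64(0.0), 'finger_gap': np.float64(85.19)}
[[-0.0041287  -0.99998813  0.00258863]
 [-0.99570944  0.00387171 -0.09245393]
 [ 0.09244281 -0.00295924 -0.9957136 ]] [  82.68218196  385.71505449 1272.63551428] 435.5598850937083 321.789934426017 200.73238966390443
```

View pics/top0.png

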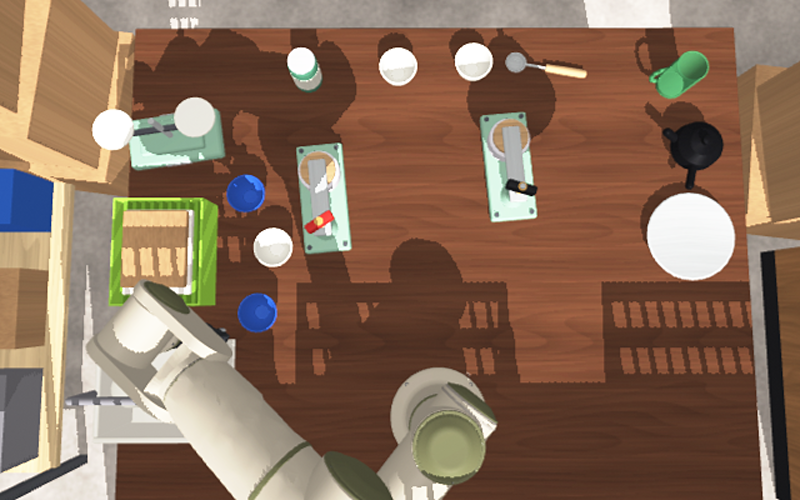

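View pics/side0.png

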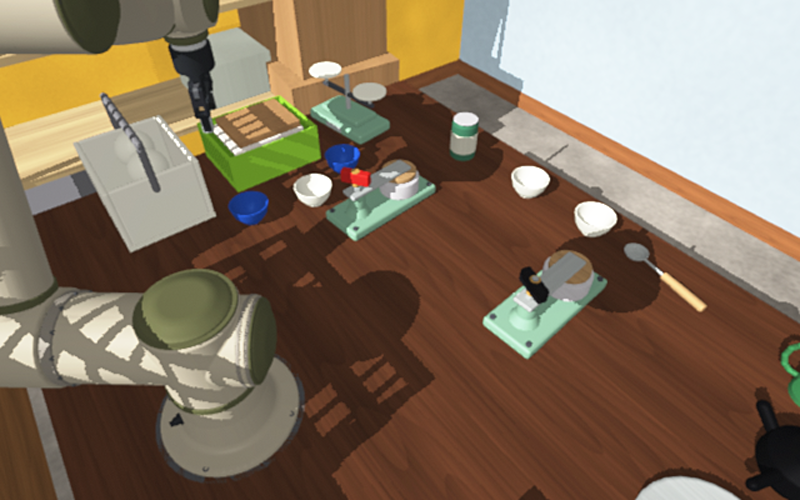

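The red T-bar nut is at about (319,221) in the top view (displayed pixels) and the black one at (521,187). The white bowl beside the red press is at (272,246); the white bowls at (398,66) and (473,62) are too far away, and the blue ones are not meant. Next I measure and confirm in one crop.

```bash
python3 - <<'E'
from h import *
s=snapshot("top");save(s,"crop1",(190,130,300,230),7)
f=s["frame"].astype(int);z=s["z_map"]
R,t=np.array(s["R"]),np.array(s["t"])
def pts(m):
    v,u=np.nonzero(m&(z>0));Z=z[v,u]
    return (np.c_[(u-s["cx"])/s["fx"]*Z,(v-s["cy"])/s["fy"]*Z,Z]-t)@R
r,g,b=f[...,0],f[...,1],f[...,2]
m=(r>130)&(g<60)&(b<60); m[:, :230]=0; m[:,290:]=0; m[:150]=0;m[205:]=0
v,u=np.nonzero(m);P=pts(m);print(m.sum(),"z pct",np.percentile(P[:,2],[5,50,95]))
ht=np.percentile(P[:,2],60)
Q=np.array([ontoz(s,a,c,ht)[:2] for a,c in zip(u,v)]).astype(np.float32)
print("rect",cv2.minAreaRect(Q),cv2.boxPoints(cv2.minAreaRect(Q)).round(1).tolist())
print("px rect",cv2.minAreaRect(np.c_[u,v].astype(np.float32)))
# bowl
m=np.zeros_like(m);m[178:216,198:238]=1;m&=(f.min(2)>150)
P=pts(m);P=P[P[:,2]>42];print("bowl rim",cv2.minEnclosingCircle(P[:,:2].astype(np.float32)),np.percentile(P[:,2],[50,95]))
# side
s2=snapshot("side");f=s2["frame"].astype(int);m=(f[...,0]>130)&(f[...,1]<60)&(f[...,2]<60)
m[:, :260]=0;m[:,310:]=0;m[:120]=0;m[160:]=0
v,u=np.nonzero(m);Z=s2["z_map"][v,u];R2,t2=np.array(s2["R"]),np.array(s2["t"])
P=(np.c_[(u-s2["cx"])/s2["fx"]*Z,(v-s2["cy"])/s2["fy"]*Z,Z]-t2)@R2
print("side",len(u),np.percentile(P,[3,50,97],axis=0).round(1))
E
```

```text
72 z pct [121.07132884 137.6827966  141.44939027]
rect ((439.0252990722656, 261.2210388183594), (19.68506622314453, 63.329532623291016), 33.95406723022461) [[413.20001220703125, 282.0], [448.5, 229.5], [464.8999938964844, 240.5], [429.5, 293.0]]
px rect ((255.03843688964844, 177.3076934814453), (7.211102485656738, 23.574758529663086), 56.3099365234375)
bowl rim ((394.9407958984375, 382.05413818359375), 44.3422737121582) [47.98963209 52.43896159]
side 220 [[418.5 235.6 115.1]
 [436.2 258.5 131.5]
 [459.7 285.6 142.9]]
```

View pics/crop1.png

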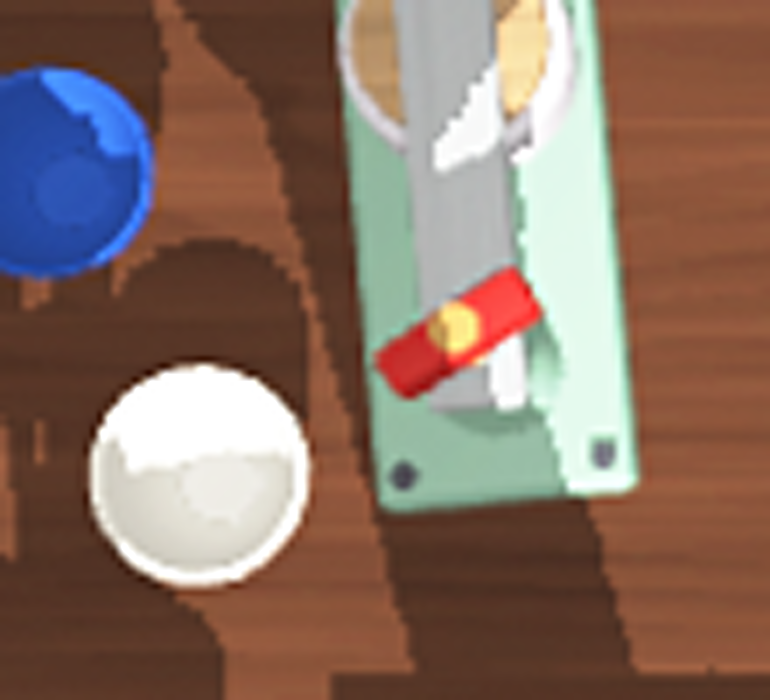

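The crop confirms it: the red bar with a brass stud end (crop 455,327) is on the arm of the mint press, with the white bowl at lower left (200,475) and a blue bowl that is not meant. The measured bar is 63x20 mm with its top at about 140 mm, which fits the sizes given. I'll move above it and check from near.

drive_tool:
  deltas:
    - [1,-40,-14,0,0,0,0]
    - [1,-40,-14,0,0,0,0]
    - [1,-40,-15,0,0,0,0]
    - [1,-40,-14,0,0,0,0]
    - [1,-40,-14,0,0,0,0]

```text
clock: 0.7
eef_pos: [377.5, 321.6, 231.3]
orientation: [0.222, 0.975, 0.0, -0.0]
ft_force: [-0.2, 0.5, -1.2]
finger_gap: 85.2
finger_force: 0.0
```

drive_tool:
  deltas:
    - [1,-40,-15,0,0,0,0]
    - [1,-42,-15,0,0,0,0]
    - [0.3,0,0,0,0,0,0.14]
    - [0.0,0,0,0,0,0,0.14]
    - [0.0,0,0,0,0,0,0.14]

```text
clock: 1.2
eef_pos: [437.7, 260.2, 231.1]
orientation: [0.423, 0.906, -0.0, -0.0]
ft_force: [-0.0, -0.2, -0.8]
finger_gap: 44.2
finger_force: 0.0
```

drive_tool:
  deltas:
    - [0.0,0,0,0,0,0,0.135]
    - [0.0,0,0,0,0,0,0]
    - [0.0,0,0,0,0,0,0]

```text
clock: 1.5
eef_pos: [437.5, 260.5, 231.2]
orientation: [0.479, 0.878, -0.0, -0.0]
ft_force: [0.1, 0.1, -0.4]
finger_gap: 42.5
finger_force: 0.0
```

```bash
python3 - <<'E'
import workcell
print([n for n in dir(workcell) if not n.startswith("__")], getattr(workcell,"tcp_to_grasp",None))
from h import *
st=get_state();print({k:np.round(st[k],3) for k in("clock","q","eef_pos","orientation","finger_gap","ft_force")})
s=snapshot("wrist");save(s,"w1",k=1.25);print(s["R"],s["t"],s["fx"],s["cx"],s["cy"])
E
```

```text
['Unreachable', 'get_state', 'job_done', 'snapshot', 'tcp_to_grasp'] 18.700000000000003
{'clock': np.float64(1.5), 'q': array([ 0.307,  0.278,  1.544,  0.   ,  1.319, -0.266]), 'eef_pos': array([437.47 , 260.532, 231.184]), 'orientation': array([ 0.479,  0.878, -0.   , -0.   ]), 'finger_gap': np.float64(42.544), 'ft_force': array([ 0.145,  0.058, -0.372])}
[[ 8.41176590e-01  5.40760260e-01 -5.34133306e-04]
 [ 5.16859764e-01 -8.03707115e-01  2.94806473e-01]
 [ 1.58990338e-01 -2.48260376e-01 -9.55556831e-01]] [-508.76855583  -55.39675044  374.10379882] 309.70691628693146 321.648588777473 200.55436943443442
```

View pics/w1.png

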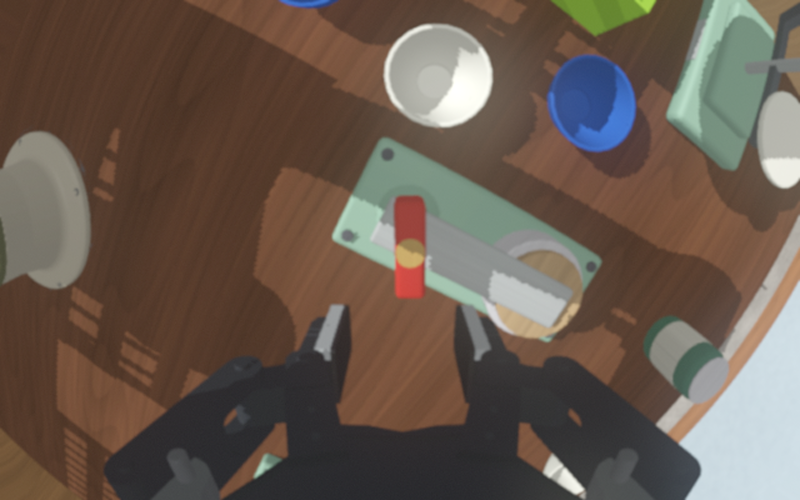

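The wrist view shows the red bar upright at (410,248), well aligned between the fingers (tips at 333 and 475), with the bowl clear at (438,75). I'll measure its offset.

```bash
cat >> h.py <<'E'
def fishz(s,u,v,z):
    x,y=u-s["cx"],v-s["cy"];r=np.hypot(x,y)+1e-9;th=r/s["fx"]
    R,t=np.array(s["R"]),np.array(s["t"]);c=-R.T@t
    d=R.T@np.array([np.sin(th)*x/r,np.sin(th)*y/r,np.cos(th)]);return c+d*(z-c[2])/d[2]
def wristred(zt):
    s=snapshot("wrist");f=s["frame"].astype(int);m=(f[...,0]>100)&(f[...,1]<75)&(f[...,2]<75)&(f[...,0]>2.2*f[...,1])
    n,l,a,c=cv2.connectedComponentsWithStats(m.astype(np.uint8)); i=1+np.argmax(a[1:,4])
    v,u=np.nonzero(l==i);Z=s["z_map"][v,u]
    Q=np.array([fishz(s,p,q,zt)[:2] for p,q in zip(u,v)]).astype(np.float32)
    return s,u,v,cv2.minAreaRect(Q),a[i]
E
python3 - <<'E'
from h import *
s,u,v,r,a=wristred(140);print(a,r,np.round(cv2.boxPoints(r),1).tolist())
f=s["frame"].astype(int);m=(f[...,0]>140)&(f[...,1]>100)&(f[...,2]<110);m[:192]=0;m[214:]=0;m[:,315:341]&=True;m[:,:315]=0;m[:,341:]=0
v,u=np.nonzero(m);print("stud",len(u),u.mean(),v.mean(),fishz(s,u.mean(),v.mean(),144))
E
```

```text
[317 161  22  33 618] ((429.5824890136719, 281.1205139160156), (16.296253204345703, 25.558868408203125), 33.47612380981445) [[415.70001220703125, 287.29998779296875], [429.79998779296875, 266.0], [443.3999938964844, 275.0], [429.29998779296875, 296.29998779296875]]
stud 388 328.07474226804123 202.05670103092783 [440.18663041 265.5184787  144.        ]
```

```bash
python3 - <<'E'
from h import *
s=snapshot("wrist");f=s["frame"].astype(int)
m=(f[...,0]>90)&(f[...,0]>2.2*f[...,1])&(f[...,0]>2.2*f[...,2]);m[:150]=0;m[245:]=0;m[:,:310]=0;m[:,346:]=0
v,u=np.nonzero(m)
for zt in(136,140):
    Q=np.array([fishz(s,p,q,zt)[:2] for p,q in zip(u,v)]).astype(np.float32);print(len(u),cv2.minAreaRect(Q))
print(u.min(),u.max(),v.min(),v.max())
Y=(f[...,0]>140)&(f[...,1]>90)&(f[...,0]<2*f[...,1])&(f[...,0]-f[...,2]>60);Y[:190]=0;Y[216:]=0;Y[:,:314]=0;Y[:,343:]=0
vy,uy=np.nonzero(Y);print(uy.min(),uy.max(),vy.min(),vy.max(),"zmapworld")
for z in (140,144,147):print(fishz(s,np.median(uy),np.median(vy),z))
t=snapshot("top")
for z in (140,144,147):print("top",ontoz(t,254.9,176.7,z))
save(s,"w2",(290,140,370,260),5)
E
```

```text
1172 ((440.78192138671875, 264.4640808105469), (19.149866104125977, 65.7982406616211), 32.5970344543457)
1172 ((440.0477600097656, 265.45849609375), (18.827468872070312, 64.69042205810547), 32.597007751464844)
316 339 160 238
316 339 191 215 zmapworld
[440.66539978 263.39399031 140.        ]
[439.92067446 264.42375591 144.        ]
[439.36213046 265.19608012 147.        ]
top [440.40403072 261.39646922 140.        ]
top [439.80659579 260.78942135 144.        ]
top [439.35851959 260.33413544 147.        ]
```

View pics/w2.png

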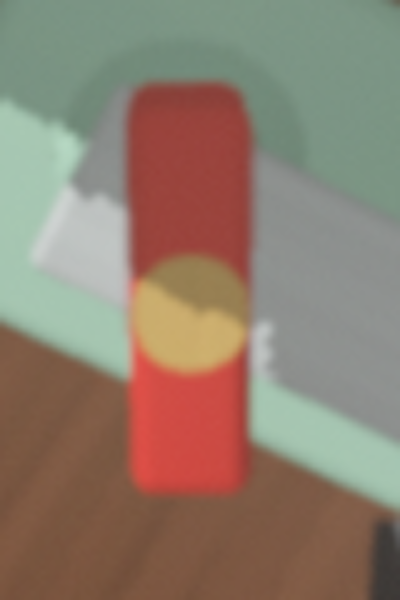

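The bar, with the brass stud at its middle (crop 190,313), is centred at about (440,264) and aligned. Correct by +1, +4 and descend.

drive_tool:
  deltas:
    - [0,1,4,15,0,0,0]
    - [0,0,0,35,0,0,0]
    - [0,0,0,35,0,0,0]
    - [0,0,0,30,0,0,0]
    - [0,0,0,9,0,0,0]

```text
clock: 2.2
eef_pos: [439.0, 263.1, 104.7]
orientation: [0.48, 0.877, -0.002, -0.002]
ft_force: [-0.3, -0.6, 0.3]
finger_gap: 42.7
finger_force: 0.0
```

drive_tool:
  deltas:
    - [-1,0,0,0,0,0,0]
    - [-1,0,0,0,0,0,0]
    - [-1,0,0,0,0,0,0]
    - [-1,0,0,0,0,0,0]
  squeeze: 60

```text
clock: 2.6
eef_pos: [441.0, 263.8, 108.4]
orientation: [0.48, 0.877, 0.001, 0.001]
ft_force: [2.3, 0.7, 1.1]
finger_gap: 19.1
finger_force: 60.9
```

```bash
python3 - <<'E'
from h import *
st=get_state();print({k:np.round(st[k],3) for k in("clock","q","eef_pos","orientation","finger_gap","finger_force","ft_force","torque")})
s=snapshot("wrist");save(s,"w3",k=1.0)
E
```

```text
{'clock': np.float64(2.6), 'q': array([ 0.311,  0.421,  1.691,  0.   ,  1.027, -0.259]), 'eef_pos': array([441.02 , 263.808, 108.404]), 'orientation': array([0.48 , 0.877, 0.001, 0.001]), 'finger_gap': np.float64(19.129), 'finger_force': np.float64(60.879), 'ft_force': array([2.293, 0.691, 1.1  ]), 'torque': array([ 0.218, -0.197,  0.096])}
```

View pics/w3.png

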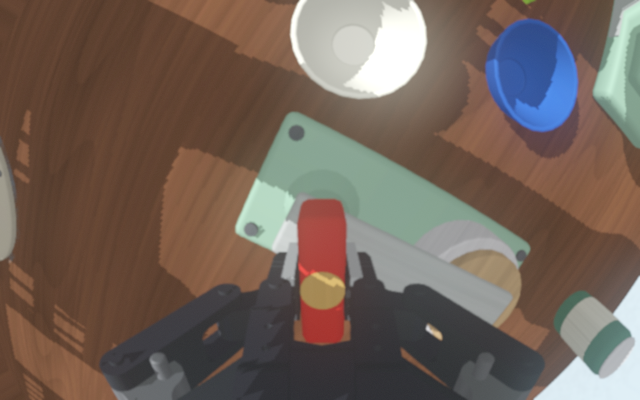

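Gripped with a gap of 19 mm, with the stud end at (323,290). I'll check how well the grip is centred along the bar.

```bash
python3 - <<'E'
from h import *
s=snapshot("wrist");st=get_state()
for z in(140,144):print(fishz(s,323,290,z),st["eef_pos"])
E
```

```text
[440.94688366 264.90172425 140.        ] [441.02874279 263.79226617 108.35500341]
[439.48608368 267.13758831 144.        ] [441.02874279 263.79226617 108.35500341]
```

drive_tool:
  deltas:
    - [-1,0,0,0.3,0,0,0.07]
    - [-1,0,0,0.3,0,0,0.07]
    - [-1,0,0,0.3,0,0,0.07]

```text
clock: 3.0
eef_pos: [440.9, 263.7, 107.4]
orientation: [0.571, 0.821, 0.001, 0.001]
ft_force: [0.5, -0.2, 2.7]
finger_gap: 19.1
finger_force: 61.7
```

```bash
cat >st.py <<'E'
from h import *
st=get_state();o=st["orientation"];print({k:np.round(st[k],2) for k in("clock","eef_pos","finger_gap","finger_force","ft_force","torque")},"q6",st["q"][5].round(3),"yaw y",np.arctan2(o[1]**2-o[0]**2,2*o[0]*o[1]).round(4))
E
python3 st.py
```

```text
{'clock': np.float64(3.0), 'eef_pos': array([440.87, 263.73, 107.37]), 'finger_gap': np.float64(19.12), 'finger_force': np.float64(61.68), 'ft_force': array([ 0.46, -0.17,  2.7 ]), 'torque': array([0.11, 0.01, 0.04])} q6 -0.046 yaw y 0.3563
```

drive_tool:
  deltas:
    - [-1,0,0,0.45,0,0,0.1]
    - [-1,0,0,0.45,0,0,0.1]
    - [-1,0,0,0.45,0,0,0.1]
    - [-1,0,0,0.45,0,0,0.1]
    - [-1,0,0,0.3,0,0,0.07]

```text
clock: 3.5
eef_pos: [440.5, 263.7, 105.2]
orientation: [0.746, 0.665, 0.0, 0.0]
ft_force: [-1.5, 0.9, 4.1]
finger_gap: 19.2
finger_force: 61.9
```

drive_tool:
  deltas:
    - [-1,0,0,0,0,0,0]
  squeeze: 90

```text
clock: 3.6
eef_pos: [440.5, 263.7, 105.3]
orientation: [0.746, 0.666, 0.0, 0.0]
ft_force: [-2.4, 0.9, 5.5]
finger_gap: 18.7
finger_force: 89.6
```

```bash
python3 st.py
```

```text
{'clock': np.float64(3.6), 'eef_pos': array([440.51, 263.72, 105.3 ]), 'finger_gap': np.float64(18.71), 'finger_force': np.float64(89.58), 'ft_force': array([-2.38,  0.89,  5.5 ]), 'torque': array([ 0.07,  0.38, -0.08])} q6 0.424 yaw y -0.113
```

drive_tool:
  deltas:
    - [-1,0,0,0.2,0,0,0.05]
    - [-1,0,0,0,0,0,0]

```text
clock: 3.8
eef_pos: [440.5, 263.7, 105.1]
orientation: [0.762, 0.647, 0.0, 0.0]
ft_force: [-1.8, 0.9, 5.3]
finger_gap: 18.6
finger_force: 89.6
```

```bash
python3 st.py
```

```text
{'clock': np.float64(3.8), 'eef_pos': array([440.46, 263.73, 105.05]), 'finger_gap': np.float64(18.61), 'finger_force': np.float64(89.58), 'ft_force': array([-1.84,  0.89,  5.34]), 'torque': array([ 0.05,  0.37, -0.1 ])} q6 0.473 yaw y -0.1623
```

drive_tool:
  deltas:
    - [-1,0,0,0.2,0,0,0.05]
    - [-1,0,0,0,0,0,0]

```text
clock: 4.0
eef_pos: [440.4, 263.7, 104.8]
orientation: [0.778, 0.628, 0.0, 0.0]
ft_force: [-2.1, 0.9, 4.3]
finger_gap: 18.9
finger_force: 89.6
```

```bash
python3 st.py
```

```text
{'clock': np.float64(4.0), 'eef_pos': array([440.42, 263.74, 104.84]), 'finger_gap': np.float64(18.9), 'finger_force': np.float64(89.56), 'ft_force': array([-2.1 ,  0.87,  4.3 ]), 'torque': array([ 0.08,  0.42, -0.05])} q6 0.523 yaw y -0.2123
```

drive_tool:
  deltas:
    - [-1,0,0,0.2,0,0,0.04]
    - [-1,0,0,0,0,0,0]

```text
clock: 4.2
eef_pos: [440.4, 263.8, 104.7]
orientation: [0.79, 0.613, 0.0, -0.0]
ft_force: [-2.4, 0.1, 5.3]
finger_gap: 18.5
finger_force: 89.6
```

```bash
python3 st.py
```

```text
{'clock': np.float64(4.2), 'eef_pos': array([440.4 , 263.76, 104.66]), 'finger_gap': np.float64(18.52), 'finger_force': np.float64(89.59), 'ft_force': array([-2.37,  0.07,  5.34]), 'torque': array([ 0.18,  0.43, -0.16])} q6 0.563 yaw y -0.252
```

drive_tool:
  deltas:
    - [-1,0,0,0.2,0,0,0.04]
    - [-1,0,0,0,0,0,0]

```text
clock: 4.4
eef_pos: [440.4, 263.8, 104.5]
orientation: [0.802, 0.597, 0.0, -0.0]
ft_force: [-2.9, 0.4, 6.3]
finger_gap: 18.7
finger_force: 89.6
```

```bash
python3 st.py
```

```text
{'clock': np.float64(4.4), 'eef_pos': array([440.35, 263.75, 104.47]), 'finger_gap': np.float64(18.74), 'finger_force': np.float64(89.63), 'ft_force': array([-2.88,  0.44,  6.34]), 'torque': array([ 0.1 ,  0.46, -0.08])} q6 0.603 yaw y -0.292
```

drive_tool:
  deltas:
    - [-1,0,0,0.2,0,0,0.04]
    - [-1,0,0,0,0,0,0]

```text
clock: 4.6
eef_pos: [440.3, 263.8, 104.4]
orientation: [0.814, 0.581, 0.0, -0.0]
ft_force: [-2.9, 1.3, 6.9]
finger_gap: 18.9
finger_force: 89.8
```

```bash
python3 st.py
```

```text
{'clock': np.float64(4.6), 'eef_pos': array([440.34, 263.79, 104.37]), 'finger_gap': np.float64(18.92), 'finger_force': np.float64(89.82), 'ft_force': array([-2.86,  1.3 ,  6.87]), 'torque': array([0.15, 0.57, 0.02])} q6 0.642 yaw y -0.3316
```

drive_tool:
  deltas:
    - [-1,0,0,0.2,0,0,0.04]
    - [-1,0,0,0,0,0,0]

```text
clock: 4.8
eef_pos: [440.3, 263.8, 104.3]
orientation: [0.826, 0.564, 0.0, -0.0]
ft_force: [-3.6, 1.3, 8.0]
finger_gap: 18.7
finger_force: 90.1
```

```bash
python3 st.py
```

```text
{'clock': np.float64(4.8), 'eef_pos': array([440.32, 263.81, 104.32]), 'finger_gap': np.float64(18.72), 'finger_force': np.float64(90.06), 'ft_force': array([-3.57,  1.29,  7.97]), 'torque': array([0.11, 0.65, 0.05])} q6 0.682 yaw y -0.3716
```

drive_tool:
  deltas:
    - [-1,0,0,0,0,0,0.04]
    - [-1,0,0,0,0,0,0.02]
    - [-1,0,0,0,0,0,0]

```text
clock: 5.1
eef_pos: [440.3, 263.8, 104.3]
orientation: [0.842, 0.54, 0.0, -0.0]
ft_force: [-3.7, 0.4, 8.2]
finger_gap: 18.6
finger_force: 90.1
```

```bash
cat > rd.py <<'E'
from h import *
a=[]
for i in range(6):
    a.append(np.r_[(lambda s:(s["torque"],s["ft_force"],s["joint_torque"][5],s["eef_pos"][2]))(get_state())]if 0 else np.hstack([get_state()["torque"],get_state()["ft_force"],get_state()["joint_torque"][5],get_state()["eef_pos"]]));snapshot("wrist")
print(np.mean(a,0).round(3),np.std(a,0).round(3))
E
python3 rd.py;python3 st.py
```

```text
[ 1.14000e-01  7.35000e-01  5.50000e-02 -3.93200e+00  3.38000e-01
  8.55500e+00  1.16000e-01  4.40288e+02  2.63817e+02  1.04321e+02] [0.023 0.02  0.009 0.215 0.383 0.512 0.07  0.009 0.01  0.01 ]
{'clock': np.float64(5.4), 'eef_pos': array([440.31, 263.82, 104.34]), 'finger_gap': np.float64(19.09), 'finger_force': np.float64(90.09), 'ft_force': array([-4.28,  0.48,  8.73]), 'torque': array([0.12, 0.7 , 0.02])} q6 0.741 yaw y -0.4306
```

drive_tool:
  deltas:
    - [-1,0,0,0,0,0,0.04]
    - [-1,0,0,0,0,0,0.02]
    - [-1,0,0,0,0,0,0]

```text
clock: 5.7
eef_pos: [440.2, 263.9, 104.3]
orientation: [0.858, 0.514, 0.0, -0.0]
ft_force: [-4.7, 1.0, 7.9]
finger_gap: 18.4
finger_force: 90.1
```

```bash
python3 rd.py;python3 st.py
```

```text
[ 1.23000e-01  7.50000e-01  6.40000e-02 -4.20300e+00  6.85000e-01
  8.46000e+00  1.17000e-01  4.40243e+02  2.63839e+02  1.04312e+02] [0.023 0.03  0.007 0.507 0.409 0.497 0.07  0.008 0.01  0.012]
{'clock': np.float64(6.0), 'eef_pos': array([440.25, 263.84, 104.33]), 'finger_gap': np.float64(18.73), 'finger_force': np.float64(90.11), 'ft_force': array([-3.49,  1.1 ,  8.3 ]), 'torque': array([0.12, 0.77, 0.05])} q6 0.801 yaw y -0.4906
```

Height and vertical force have stayed constant through the last 0.12 rad and the torque stepped up by about 0.13 N m at yaw -0.31, so the nuts are jammed and the steel nut has turned about 0.18 rad. I'll add a touch, unload, release and rise.

drive_tool:
  deltas:
    - [-1,0,0,0,0,0,0.02]
    - [-1,0,0,-0.4,0,0,0]
    - [-0.5,0,0,0,0,0,0]
    - [0,0,0,0,0,0,0]
    - [0.1,0,0,0,0,0,0]

```text
clock: 6.5
eef_pos: [440.4, 263.4, 103.5]
orientation: [0.863, 0.505, 0.0, 0.0]
ft_force: [-0.2, -0.2, 0.1]
finger_gap: 47.0
finger_force: 0.0
```

drive_tool:
  deltas:
    - [0.1,0,0,0,0,0,0]
    - [0.1,0,0,-15,0,0,0]
    - [0.1,0,0,-40,0,0,0]
    - [0.1,0,0,-45,0,0,0]
    - [0.1,0,0,-25,0,0,0]

```text
clock: 7.0
eef_pos: [441.0, 263.7, 231.9]
orientation: [0.863, 0.505, 0.002, 0.0]
ft_force: [0.6, 0.6, -0.9]
finger_gap: 47.0
finger_force: 0.0
```

drive_tool:
  deltas:
    - [0.1,0,0,0,0,0,0]
    - [0.1,0,0,0,0,0,0]

```text
clock: 7.2
eef_pos: [440.2, 263.4, 228.1]
orientation: [0.863, 0.505, -0.0, -0.0]
ft_force: [-0.7, 0.2, -0.8]
finger_gap: 46.8
finger_force: 0.0
```

```bash
python3 st.py; python3 - <<'E'
from h import *
s=snapshot("wrist");f=s["frame"].astype(int)
m=(f[...,0]>90)&(f[...,0]>2.2*f[...,1])&(f[...,0]>2.2*f[...,2]);m[:150]=0;m[245:]=0;m[:,:300]=0;m[:,356:]=0
v,u=np.nonzero(m);Q=np.array([fishz(s,p,q,136)[:2] for p,q in zip(u,v)]).astype(np.float32);print(len(u),cv2.minAreaRect(Q))
save(s,"w4",k=1.25)
s=snapshot("top");f=s["frame"];z=s["z_map"];R,t=np.array(s["R"]),np.array(s["t"])
m=np.zeros(z.shape,bool);m[178:216,198:238]=1;m&=(f.min(2)>150)&(z>0)
v,u=np.nonzero(m);Z=z[v,u];P=(np.c_[(u-s["cx"])/s["fx"]*Z,(v-s["cy"])/s["fy"]*Z,Z]-t)@R;P=P[P[:,2]>42]
print("bowl",cv2.minEnclosingCircle(P[:,:2].astype(np.float32)))
E
```

```text
{'clock': np.float64(7.2), 'eef_pos': array([440.24, 263.44, 228.12]), 'finger_gap': np.float64(46.75), 'finger_force': np.float64(0.0), 'ft_force': array([-0.66,  0.2 , -0.83]), 'torque': array([-0.01,  0.02,  0.01])} q6 0.822 yaw y -0.511
548 ((440.4316711425781, 263.3760070800781), (59.44799041748047, 17.309064865112305), 60.65848922729492)
bowl ((374.961181640625, 303.3880615234375), 101.80667877197266)
```

View pics/w4.png

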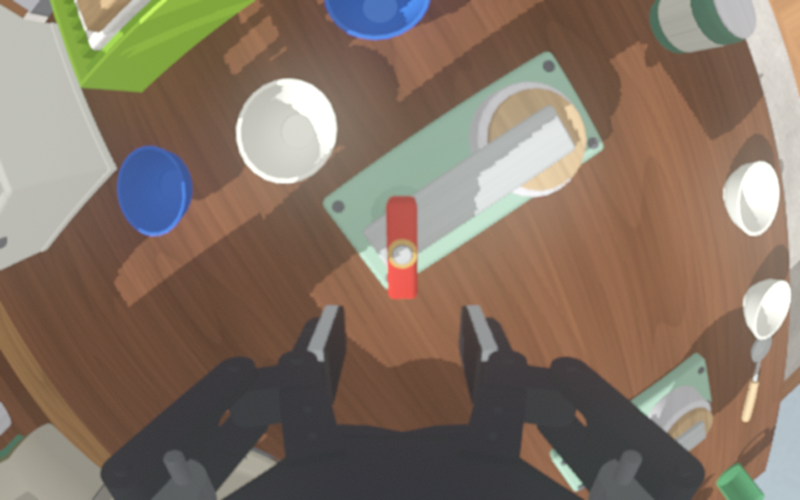

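The wrist view shows the bar at yaw -0.51, exactly where I left it, with the stud end at (403,254). The bowl is upright at (287,130) and the other press is untouched at lower right. To be sure that it is jammed and not just still sliding, I'll regrip and measure the torque in motion over a small further turn. That is safe, because the steel nut can be at most 0.28 now.

drive_tool:
  deltas:
    - [0,0,0,20,0,0,0]
    - [0,0,0,40,0,0,0]
    - [0,0,0,40,0,0,0]
    - [0,0,0,20,0,0,0]
    - [0,0,0,4,0,0,0]

```text
clock: 7.8
eef_pos: [438.6, 262.9, 101.2]
orientation: [0.863, 0.505, -0.003, -0.001]
ft_force: [0.4, 1.2, -0.5]
finger_gap: 42.5
finger_force: 0.0
```

drive_tool:
  deltas:
    - [-1,0,0,0,0,0,0]
    - [-1,0,0,0,0,0,0]
    - [-1,0,0,0,0,0,0]
    - [-1,0,0,0,0,0,0]
  squeeze: 60

```text
clock: 8.2
eef_pos: [440.4, 263.8, 105.3]
orientation: [0.863, 0.506, 0.0, -0.0]
ft_force: [-3.6, 1.9, 2.6]
finger_gap: 19.1
finger_force: 60.2
```

```bash
python3 rd.py;python3 st.py
```

```text
[ 2.95000e-01  6.54000e-01  1.49000e-01 -4.32800e+00  1.91200e+00
  4.60100e+00  1.55000e-01  4.40423e+02  2.63792e+02  1.05208e+02] [0.045 0.093 0.018 0.681 0.166 1.18  0.005 0.02  0.011 0.036]
{'clock': np.float64(8.5), 'eef_pos': array([440.44, 263.79, 105.16]), 'finger_gap': np.float64(19.15), 'finger_force': np.float64(60.78), 'ft_force': array([-5.72,  2.01,  6.28]), 'torque': array([0.3 , 0.78, 0.19])} q6 0.822 yaw y -0.5109
```

drive_tool:
  deltas:
    - [-1,0,0,0,0,0,0.01]

```text
clock: 8.6
eef_pos: [440.4, 263.8, 105.2]
orientation: [0.865, 0.501, 0.0, -0.0]
ft_force: [-5.7, 1.5, 6.2]
finger_gap: 19.3
finger_force: 61.0
```

```bash
python3 st.py
```

```text
{'clock': np.float64(8.6), 'eef_pos': array([440.42, 263.79, 105.16]), 'finger_gap': np.float64(19.29), 'finger_force': np.float64(61.03), 'ft_force': array([-5.65,  1.47,  6.2 ]), 'torque': array([0.33, 0.79, 0.15])} q6 0.832 yaw y -0.5209
```

drive_tool:
  deltas:
    - [-1,0,0,0,0,0,0.01]

```text
clock: 8.7
eef_pos: [440.4, 263.8, 105.2]
orientation: [0.868, 0.497, 0.0, -0.0]
ft_force: [-4.8, 2.4, 6.7]
finger_gap: 19.0
finger_force: 61.0
```

```bash
python3 st.py;python3 rd.py;python3 st.py
```

```text
{'clock': np.float64(8.7), 'eef_pos': array([440.45, 263.8 , 105.18]), 'finger_gap': np.float64(18.95), 'finger_force': np.float64(61.03), 'ft_force': array([-4.78,  2.37,  6.69]), 'torque': array([0.36, 0.75, 0.16])} q6 0.842 yaw y -0.5312
[ 3.14000e-01  7.80000e-01  1.56000e-01 -4.30800e+00  2.37400e+00
  6.30400e+00  1.49000e-01  4.40425e+02  2.63798e+02  1.05170e+02] [0.038 0.024 0.016 0.394 0.309 0.295 0.049 0.012 0.016 0.012]
{'clock': np.float64(9.0), 'eef_pos': array([440.41, 263.78, 105.17]), 'finger_gap': np.float64(19.08), 'finger_force': np.float64(60.98), 'ft_force': array([-4.79,  0.83,  5.7 ]), 'torque': array([0.29, 0.76, 0.14])} q6 0.842 yaw y -0.5309
```

The torque holds at 0.15 N m or more, about twice the free nut's 0.08, and z doesn't drop, so it is jammed and the steel nut has turned about 0.2. Release and rise.

drive_tool:
  deltas:
    - [-0.4,0,0,0,0,0,0]
    - [0,0,0,0,0,0,0]
    - [0.1,0,0,0,0,0,0]
    - [0.1,0,0,-15,0,0,0]
    - [0.1,0,0,-40,0,0,0]

```text
clock: 9.5
eef_pos: [439.0, 262.8, 157.5]
orientation: [0.868, 0.497, -0.003, -0.001]
ft_force: [0.4, -0.6, 0.5]
finger_gap: 46.7
finger_force: 0.0
```

drive_tool:
  deltas:
    - [0.1,0,0,-45,0,0,0]
    - [0.1,0,0,-25,0,0,0]
    - [0.1,0,0,0,0,0,0]
    - [0.1,0,0,0,0,0,0]

```text
clock: 9.9
eef_pos: [440.3, 263.4, 229.1]
orientation: [0.868, 0.497, -0.0, 0.0]
ft_force: [0.0, -1.0, -0.6]
finger_gap: 47.1
finger_force: 0.0
```

```bash
python3 st.py; python3 - <<'E'
from h import *
s=snapshot("wrist");f=s["frame"].astype(int)
m=(f[...,0]>90)&(f[...,0]>2.2*f[...,1])&(f[...,0]>2.2*f[...,2]);m[:150]=0;m[245:]=0;m[:,:300]=0;m[:,356:]=0
v,u=np.nonzero(m);Q=np.array([fishz(s,p,q,136)[:2] for p,q in zip(u,v)]).astype(np.float32);print(cv2.minAreaRect(Q))
m=(f.min(2)>140).astype(np.uint8);n,l,a,c=cv2.connectedComponentsWithStats(m)
m=np.zeros_like(m);m[50:160,175:290]=(f.min(2)>125)[50:160,175:290]
v,u=np.nonzero(m);Q=np.array([fishz(s,p,q,50)[:2] for p,q in zip(u,v)]).astype(np.float32)
Q=Q[np.hypot(*(Q-[395,382]).T)<65];print("bowl",cv2.minEnclosingCircle(Q))
E
```

```text
{'clock': np.float64(9.9), 'eef_pos': array([440.34, 263.39, 229.12]), 'finger_gap': np.float64(47.08), 'finger_force': np.float64(0.0), 'ft_force': array([ 0.  , -1.  , -0.57]), 'torque': array([-0.03, -0.  ,  0.01])} q6 0.842 yaw y -0.5312
((439.9000244140625, 262.9564514160156), (57.21562957763672, 18.163820266723633), 59.48243713378906)
bowl ((394.1912536621094, 383.13055419921875), 46.03773498535156)
```

The bar is at -0.53, as turned, and the bowl has not moved (394,383 against 395,382 before). Handing in.

```bash
python3 -c "
from workcell import *
print(job_done())"
```

```text
the job is handed in; nothing more can be done
None
```

I turned the red nut down until it jammed on the steel nut, tightened the pair by about 0.2 rad (estimated from torque and height, not seen directly), let go and handed the job in; the bowl is where it was and I never went near the black nut.

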